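# Scan a label between jars with a docked scanner wand

## Task

Take the scanner wand out of its charging dock by its head, lay it upright (the way it sat in the dock) on the middle of the cork mat and let go, then take it again by its handle. Reach in between the two jars and point the wand's window straight and squarely at the middle of the label on the stand from about 80 mm away, holding it still there for two seconds with the fingers on the handle only. Then lay the wand back upright on the middle of the mat and let go, without shifting or tipping the jars or the tape roll or bumping the label stand.

Things in the scene. Friction and masses are not known exactly. Their poses are not given: they have to be found in the camera images.
- wand: Loose scanner wand, a straight stick 190 mm long, 0.11 to 0.22 kg, balancing about 5 mm ahead of its middle. Origin mid-length on its flat underside; +x toward the window in the head, z up. Grey ribbed handle (x -95 to +29 mm, 28 wide, 30 high), then the black head. It starts in the dock, window roughly toward the robot.
- wand_head: The black head fixed to the wand, 64 mm long, 44 wide, 36 high. Origin at its middle, on its underside, 63 mm ahead of the wand's origin; axes as the wand's. To be taken here in the dock; not to be touched by the fingers while scanning.
- wand_middle (a point): Point 17 mm above the wand's origin, half-way up; axes as the wand's.
- wand_window (a point): Centre of the window in the flat front end of the wand's head, 95 mm ahead of the wand's origin and 18 mm above its underside; the reading beam leaves it along +x.
- dock: Fixed grey charging dock, 210 mm long. Origin on the table below the docked wand's origin; x as the docked wand's. A trough round the handle: walls x -115 to +28 mm, 50 mm wide outside, 32 inside, inner floor 6 mm up, walls 42 mm high (6 above the handle), so only the head can be taken. Below the head a tongue 34 wide, 6 thick, x +28 to +95. The wand lifts straight up out.
- mat_center (a point): Centre of the upper face of a fixed brown cork mat 100 (x) by 250 (y) mm, 4 mm thick on the table; y along its length. The wand may point either way along it.
- label (a point): Centre of the white barred label, 60 wide by 44 high, on the front of an upright plate 80 wide by 64 high on the label stand. x points out of the back of the plate (horizontal, away from the reader), z up. Its height differs from start to start, 70 to 105 mm above the table.
- stand: The fixed label stand. Origin: the spot on the table 175 mm straight in front of the label; +x level toward the label. Its foot is 100 wide, x +170 to +240 mm, 8 mm high; its post rises to 158 mm behind the plate. The plate stays at its height by friction.
- jar_left_mid (a point): Centre of a loose full jar, 69 mm in diameter, 112 high, 0.46 kg, standing in front of the label, left of the line of sight as the reader sees it.
- jar_right_mid (a point): Centre of a jar like the other, right of the line of sight. The jars' axes stand 78 to 90 mm from the line of sight, 50 to 90 mm in front of the label plane.
- tape_roll_mid (a point): Centre of a loose roll of tape standing on its end, 66 mm in diameter, 48 high, behind the closed end of the dock.
Things that resemble listed ones, but are neither listed nor needed, are in the scene too. What is shaped like the wand but blue or yellow is not meant.

How it is judged:
On the way, in this order (a step that is already met when the one before it is completed fails the run):
1. the wand lies released and upright on the mat (its middle within 40 mm of the mat's middle across and 80 mm along) (x of wand_middle in the frame of mat_center between -0.04 and 0.04 m and y of wand_middle in the frame of mat_center between -0.08 and 0.08 m and z of wand_middle in the frame of mat_center between 0.01 and 0.022 m and angle between wand_middle's own z axis and vertical below 0.12 rad and contact force between the fingers and wand below 0.05 N and linear speed of wand below 0.02 m/s), for 0.1 s.
2. held by the handle only, the wand looks squarely (0.17 rad) at the label from 50 to 110 mm, beam within 15 mm beside and 13 mm above or below its centre, steady for 1.5 s (x of label in the frame of wand_window between 0.05 and 0.11 m and y of label in the frame of wand_window between -0.015 and 0.015 m and z of label in the frame of wand_window between -0.013 and 0.013 m and x of wand_window in the frame of label below -0.03 m and angle between the x axis of wand_window and the x axis of label, either way round below 0.17 rad and linear speed of wand below 0.03 m/s and angular speed of wand below 0.2 rad/s and contact force between the fingers and wand above 0.5 N and contact force between the fingers and wand_head below 0.1 N), for 1.5 s.
At the end, for the whole second after the job is handed in: The wand lies still, released and upright (tilt under 0.12 rad) on the mat, its middle within 40 mm of the mat's middle across and 80 mm along it; jars and tape roll are within 15 mm of where they began (all of step 1 and distance of each of jar_left_mid, jar_right_mid, tape_roll_mid from where it was at the start of the episode below 0.015 m); the robot touches nothing.
It fails at once if jar left shifted more than 15 mm or tipped (distance of jar_left_mid from where it was at the start of the episode above 0.015 m or angle between jar_left_mid's own z axis and vertical above 0.2 rad).
It fails at once if jar right shifted more than 15 mm or tipped (distance of jar_right_mid from where it was at the start of the episode above 0.015 m or angle between jar_right_mid's own z axis and vertical above 0.2 rad).
It fails at once if tape roll shifted more than 15 mm or tipped (distance of tape_roll_mid from where it was at the start of the episode above 0.015 m or angle between tape_roll_mid's own z axis and vertical above 0.2 rad).
It fails at once if the label stand is struck harder than 5 N (contact force between anything else and stand above 5 N).
It also fails if it takes over 69 s, if anything falls off the work surface, if the arm or the gripper's body presses on something with over 40 N, if the wrist force passes 120 N, or if a joint passes its speed limit or range.

## Robot

A 7-joint arm with a two-finger parallel gripper is mounted at the origin on a cart in front of the work surface, level with it; the furniture and walls round the work are solid. World frame = base frame: x ahead of the robot, y to its left, z up, the work surface at z = 0. Lengths are in m, angles in rad, forces in N, time in s.
With the tool pointing down it reaches from about 0.4 to 0.85 m from the base axis. Payload 10.4 kg.
Tool frame: the origin (TCP) lies at the centre of the arm's flange, where the gripper is bolted on; the fingertips stand 173 mm ahead of it and the grasp point (between the pads) lies 155 mm ahead of it; z points along the fingers, y is the line along which they close (so a half turn about z gives the same grasp; the last joint's range is limited). The gripper opens to 85 mm and grips with 20 to 120 N. Pads are 22 mm wide; open, the fingers measure 114 mm over their backs; the gripper's body (76 mm by 85 mm) begins 54 mm behind the grasp point. The pads swing forward as they close: fully open they stand 13 mm farther back than shut.
Start: joints at [1.245, 0.332, -0.065, 1.46, 0.022, 1.35, -0.088], TCP at [0.186, -0.597, 0.405] pointing down, gripper open.
Joint ranges: [-2.6, 2.6], [-0.5, 2.12], [-1.47, 1.34], [0.16, 2.42], [-1.27, 4.41], [0.06, 2.06], [-2.6, 2.6]. Speed limits (rad/s): [2.22, 2.22, 2.79, 2.79, 3.14, 3.14, 3.14].

## Interface

Orientations are given as a unit quaternion [x, y, z, w].
In Python, from workcell import manip, viewer, finder gives the robot as it stands.
- The arm moves only by the tool arm_command, never from a script. Its argument "plan" is a list of rows, each an object with "dp": the shift along the tool's x, y, z in mm, a list of three; "spin": the turn about the tool's z in rad. A call has 1 to 5 rows; each row shifts and turns the commanded pose from where the row before left it, along the tool's axes as they then stand; what a row does not reach is not made up. A row lasts 1/10 s, in which the tool goes at most 50 mm and 8.59 degrees, less where a joint would pass 70% of its speed; a pose out of reach is approached as far as the arm can. A call is refused whole if a number of a shift passes 50 or a number of a turn 0.15, either way. A call with a gripper value outside its range is refused whole. "grip" is the closure, from -1 (fully open) to 1 (shut), set as the call begins (left out, the last holds). The fingers move at their own pace and stop on an object; "newtons" is the grip in N (left out, the last holds). Time passes only in rows, so rows that do not move let the fingers close. It gives the time, the measured TCP pose, the force, the opening and the grip force at its end, in the units of the state.
- manip.get_obs(): the state, without advancing time (a new reading comes with each control period).
- viewer.camera(name): name is "scene" or "top"; returns the picture (420x560x3 uint8, blue, green, red); there is no depth.
- viewer.camera_params(name): a dict with "vertical_fov" (degrees; the focal length in pixels is half the picture's height over the tangent of half this angle, whatever the lens; pixels are square), "cx", "cy" (the principal point, pixels), "R" (3x3) and "t" (3): a world point X has camera coordinates R X + t. Camera axes: x right, y down, z forward; pixel columns grow to the right and rows downward; lengths in m; the calibration is good to about 2 mm. A picture is of the moment at which its call begins. camera_params takes no time and is no camera call.
- manip.hand_in(): hands the job in; it is judged then, once.
Trained networks look in the newest picture that a camera, given by its name, has taken for a name from the list of things; names that differ only in an ending like _2 or _b are one class to them, and where a whole thing is asked for, a point or a joint stands for the part that bears it (a point fixed in the world has none). Each returns a list of dicts, best first, with "score" (0 to 1); they miss things now and then, are a little off and sometimes report something else, mostly with a low value. They report only what shows in the picture. A call takes as long as a camera call. They do not tell look-alikes from the thing itself.
- finder.find_in(camera, thing): "position" ([x, y, z] in m, in world coordinates, good to about 4 mm: the middle of the surface that is visible of it).
The state is a dict: "clock": time; "joint_pos": joint angles; "joint_velocities": joint speeds; "tau": joint torques, N m; "position": TCP position; "ee_rot": TCP orientation; "ft_force": force on the tool from outside, world axes, zero at the start; "torque": the same for the moment, N m; "grip_width": opening from 0.0 (shut) to 1.0 (fully open); "grasp_force": force on a finger pad.
Only numpy, scipy, OpenCV 4.12 (cv2) and the standard library are available. Lean on these libraries where they do the work, as an engineer would, in place of code of your own. Each camera call takes 0.05 s, during which the arm holds its last target. There are 200 camera calls.

## Working session

There is one attempt and no reset: what is moved stays moved. The work goes in short steps, Python scripts to look and compute and a tool call to move; the robot and the scene stay as the last step left them, time stands still between calls to the robot, and variables do not carry over. Pictures are saved under pics/ and viewed, at most 10 in all, crops included, and the job is handed in when it is done.

Besides the shell and the picture viewer there is one more tool, called after ">>>" by a JSON object that holds its "name" and its "arguments", one argument or row to a line. arm_command: Moves the arm, as the interface text tells. Its arguments: {"type":"object","properties":{"plan":{"type":"array","items":{"type":"object","properties":{"dp":{"type":"array","items":{"type":"number"}},"spin":{"type":"number"}}}},"grip":{"type":"number"},"newtons":{"type":"number"}},"required":["plan"]}

```bash
ls; mkdir -p pics
python3 - <<'E'
from workcell import manip, viewer, finder
import cv2, numpy as np
np.set_printoptions(precision=3,suppress=True)
for c in("scene","top"):
    im=viewer.camera(c); cv2.imwrite(f"pics/{c}0.png",im)
    p=viewer.camera_params(c); print(c,p)
    for th in("wand","wand_head","dock","mat_center","label","stand","jar_left_mid","tape_roll_mid"):
        print(th,[(np.round(d["position"],3).tolist(),round(d["score"],2)) for d in finder.find_in(c,th)[:4]])
print(manip.get_obs())
E
```

```text
pics
scene {'vertical_fov': 45.32486738366502, 'cx': 281.41248751466367, 'cy': 202.02159176502573, 'R': array([[-0.791, -0.612,  0.011],
       [-0.278,  0.344, -0.897],
       [ 0.545, -0.712, -0.442]]), 't': array([0.465, 0.201, 1.204])}
wand [([0.421, 0.378, 0.03], 0.75), ([0.636, -0.226, 0.023], 0.7), ([0.478, 0.028, 0.04], 0.62)]
wand_head [([0.599, -0.207, 0.023], 0.76), ([0.468, 0.039, 0.033], 0.72), ([0.383, 0.339, 0.03], 0.69)]
dock [([0.581, 0.011, 0.028], 0.92)]
mat_center [([0.697, 0.266, 0.095], 0.63), ([0.464, -0.322, 0.003], 0.6)]
label [([0.698, 0.266, 0.094], 0.68), ([0.578, 0.016, 0.028], 0.61)]
stand [([0.704, 0.256, 0.094], 0.63)]
jar_left_mid [([0.616, 0.384, 0.071], 0.67)]
tape_roll_mid [([0.705, -0.02, 0.036], 0.83)]
top {'vertical_fov': 46.95990529222539, 'cx': 278.7767929387833, 'cy': 210.54638501338476, 'R': array([[ 0.014, -1.   , -0.016],
       [-0.989, -0.012, -0.147],
       [ 0.147,  0.018, -0.989]]), 't': array([0.014, 0.593, 1.405])}
wand [([0.428, 0.364, 0.03], 0.95), ([0.519, 0.012, 0.034], 0.69), ([0.649, -0.236, 0.032], 0.69), ([0.598, -0.006, 0.
[... 244 characters left out ...]
.71, 0.252, 0.003], 0.78), ([0.523, 0.007, 0.038], 0.39)]
jar_left_mid [([0.63, 0.362, 0.109], 0.65), ([0.521, 0.014, 0.031], 0.48)]
tape_roll_mid [([0.52, 0.011, 0.033], 0.71), ([0.707, -0.036, 0.047], 0.65)]
{'clock': 0.9, 'joint_pos': array([ 1.245,  0.332, -0.065,  1.46 ,  0.022,  1.35 , -0.089]), 'joint_velocities': array([ 0.002,  0.001, -0.   ,  0.   ,  0.   , -0.   ,  0.   ]), 'tau': array([  0.   , -62.522,   0.049, -39.183,   0.016,   0.002,   0.   ]), 'position': array([ 0.186, -0.597,  0.405]), 'ee_rot': array([0.989, 0.151, 0.   , 0.   ]), 'ft_force': array([-0.233,  0.445, -0.09 ]), 'torque': array([-0.027,  0.021,  0.01 ]), 'grasp_force': 0.0, 'grip_width': 0.9984563854021786}
```

View pics/scene0.png

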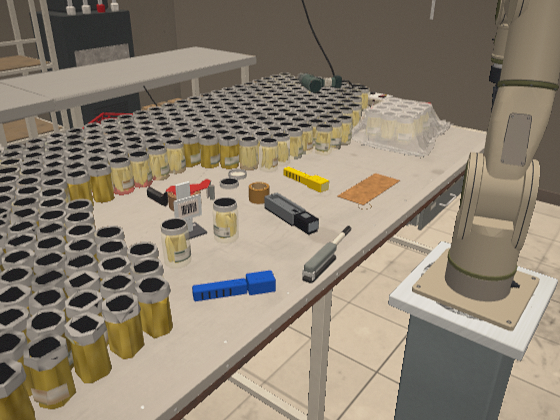

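View pics/top0.png

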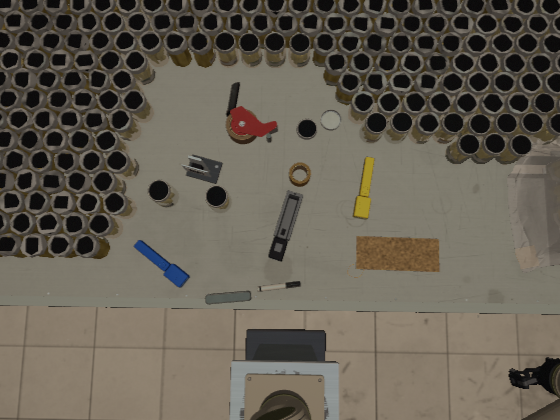

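The pictures show the grey wand in its dock (top image about 285,225, head at 279,248). The stand is at (203,168) with jars at (161,191) and (217,197), and the mat is at (398,253). The tape roll is at (300,173). The blue and yellow wands are decoys. I'll enlarge the parts that matter.

```bash
cat > h.py <<'E'
import numpy as np, cv2
from workcell import manip, viewer, finder
np.set_printoptions(precision=4,suppress=True)
def cam(c):
    p=viewer.camera_params(c); f=210/np.tan(np.radians(p["vertical_fov"])/2)
    return f,p["cx"],p["cy"],np.array(p["R"]),np.array(p["t"])
def ray(c,u,v):
    f,cx,cy,R,t=cam(c); return -R.T@t, R.T@np.array([(u-cx)/f,(v-cy)/f,1])
def plane(c,u,v,z):
    o,d=ray(c,u,v); return o+d*(z-o[2])/d[2]
def tri(uv1,uv2):
    (o1,d1),(o2,d2)=ray("scene",*uv1),ray("top",*uv2)
    s=np.linalg.lstsq(np.c_[d1,-d2],o2-o1,rcond=None)[0]
    a,b=o1+s[0]*d1,o2+s[1]*d2; return (a+b)/2,np.linalg.norm(a-b)
def proj(c,X):
    f,cx,cy,R,t=cam(c); q=R@np.array(X)+t; return np.array([cx+f*q[0]/q[2],cy+f*q[1]/q[2]])
def crop(im,x0,y0,w,h,s): return cv2.resize(im[y0:y0+h,x0:x0+w],None,fx=s,fy=s,interpolation=cv2.INTER_CUBIC)
E
python3 - <<'E'
from h import *
t=cv2.imread("pics/top0.png"); s=cv2.imread("pics/scene0.png")
a=np.hstack([crop(t,145,145,80,60,5),crop(t,260,180,80,60,5)][:2])
a=np.hstack([crop(t,142,148,80,60,5),crop(t,255,183,80,60,5)][:2])
b=np.hstack([crop(s,160,178,80,60,5),crop(s,250,183,80,60,5)])
cv2.imwrite("pics/c1.png",np.vstack([a,b]))
hsv=cv2.cvtColor(t,cv2.COLOR_BGR2HSV)
m=cv2.inRange(hsv,(5,90,60),(22,255,255)); m[:225]=0; m[:,:340]=0; m[285:]=0; m[:,460:]=0
r=cv2.minAreaRect(cv2.findNonZero(cv2.morphologyEx(m,cv2.MORPH_OPEN,np.ones((3,3))))); print(r)
c=plane("top",*r[0],.004); print("mat",c)
for p in cv2.boxPoints(r): print(plane("top",*p,.004))
E
```

```text
((397.27239990234375, 253.50991821289062), (82.6726303100586, 32.86918258666992), 2.0825653076171875)
mat [ 0.4715 -0.3383  0.004 ]
[ 0.4248 -0.2113  0.004 ]
[ 0.5244 -0.2158  0.004 ]
[ 0.5185 -0.4661  0.004 ]
[ 0.4193 -0.4592  0.004 ]
```

View pics/c1.png

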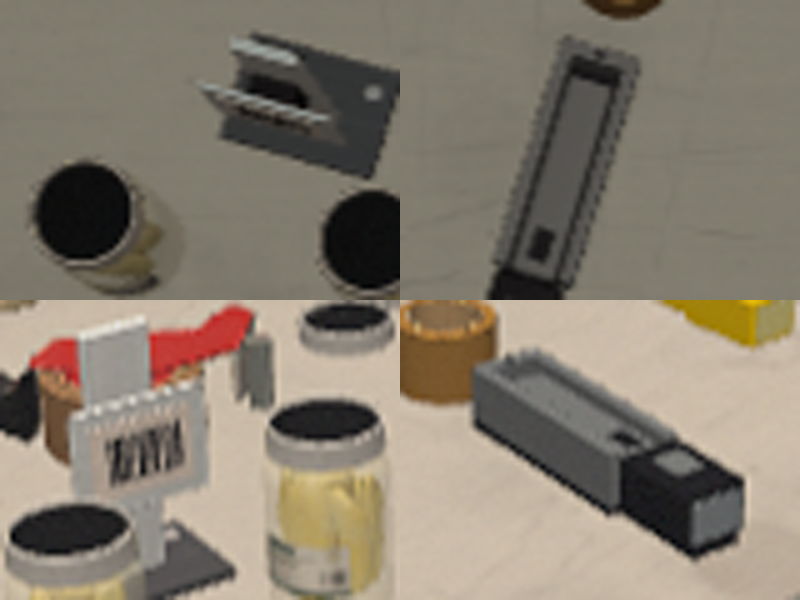

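```bash
cat > fit.py <<'E'
from h import *
from scipy.optimize import least_squares
def fit(obs,x0,zfree):
    # obs: (cam,(u,v),(lx,ly,lz)); params x,y,yaw,(z)
    def res(p):
        c,s=np.cos(p[2]),np.sin(p[2]); r=[]
        for cm,uv,l in obs:
            z=l[2]+(p[3] if zfree and len(l)==3 else 0)
            r+=list(proj(cm,[p[0]+c*l[0]-s*l[1],p[1]+s*l[0]+c*l[1],z])-uv)
        return r
    o=least_squares(res,x0,loss="soft_l1"); return o.x,np.round(res(o.x),1)
if __name__=="__main__":
    S=lambda X,Y:(160+X/5,178+(Y-300)/5); T=lambda X,Y:(142+X/5,148+Y/5); D=lambda X,Y:(255+(X-400)/5,183+Y/5)
    D2=lambda X,Y:(250+(X-400)/5,183+(Y-300)/5)
    obs=[("scene",S(73,415),(0,.04,.032)),("scene",S(207,380),(0,-.04,.032)),("scene",S(78,503),(0,.04,-.032)),("scene",S(207,488),(0,-.04,-.032)),
     ("scene",S(147,453),(0,0,0)),("top",T(203,86),(0,.04,.032)),("top",T(325,121),(0,-.04,.032)),
     ("top",T(222,137),(-.005,.05,.008,0)),("top",T(372,177),(-.005,-.05,.008,0))]
    print("label",*fit(obs,[.7,.26,.3,.09],True))
    obs=[("top",D(567,37),(-.115,-.025,.042)),("top",D(640,60),(-.115,.025,.042)),("top",D(497,262),(.028,-.025,.042)),("top",D(567,285),(.028,.025,.042))]
    obs=[(c,u,(l[0],-l[1],l[2])) for c,u,l in obs] if 0 else obs
    obs+=[("scene",D2(540,350),(-.115,.025,.042)),("scene",D2(473,368),(-.115,-.025,.042))] if 0 else []
    print("dock",*fit(obs,[.56,0,2.9],False))
    for n,a,b in(("L",S(72,530),T(83,211)),("R",S(327,433),(217,197))):
        print(n,plane("scene",*a,.112),plane("top",*b,.112),tri(a,b))
    for u in((269,257),(283,261)): print("headfront",plane("top",*u,.042))
E
python3 fit.py
python3 - <<'E'
from h import *
t=cv2.imread("pics/top0.png")
# dark lids
m=cv2.inRange(cv2.cvtColor(t,cv2.COLOR_BGR2GRAY),0,45)
for x,y in((161,191),(217,197)):
    w=m[y-16:y+16,x-16:x+16]; n,l,st,ce=cv2.connectedComponentsWithStats(w)
    i=1+np.argmax(st[1:,4]); print(st[i],ce[i]+[x-16,y-16],plane("top",*(ce[i]+[x-16,y-16]),.112))
E
```

```text
label [ 0.7     0.2646 -0.2738  0.0903] [-0.1  0.3  0.1 -0.2  0.8  4.1  1.5 -0.9 -0.4 -0.4 -1.2 -0.3  0.8  0.3
 -0.7 -1.1 -0.1 -0.2]
dock [0.5382 0.0049 2.8475] [-0.6 -0.2  0.6  0.1 -1.  -0.2  1.   0.3]
L [0.6317 0.3743 0.112 ] [0.6378 0.368  0.112 ] (array([0.6385, 0.3691, 0.1075]), np.float64(0.00043760888942408644))
R [0.6081 0.2184 0.112 ] [0.6199 0.1986 0.112 ] (array([0.6231, 0.2012, 0.1003]), np.float64(0.0028401316599705154))
headfront [0.4537 0.0487 0.042 ]
headfront [0.4425 0.0071 0.042 ]
[  4   6  19  19 287] [158.2091 189.9303] [0.6386 0.3692 0.112 ]
[  6   5  19  20 293] [215.8498 195.5666] [0.624 0.202 0.112]
```

```bash
cat > plan.py <<'E'
import sys
from h import *
from scipy.spatial.transform import Rotation as Ro
def yaw_of(q):
    x=Ro.from_quat(q).apply([1,0,0]); return np.arctan2(x[1],x[0])
def plan(target,yaw,step=45,o=None):
    o=o or manip.get_obs(); p=np.array(o["position"]); y=yaw_of(o["ee_rot"])
    d=np.array(target)-p; dy=yaw-y
    n=int(max(np.ceil(np.linalg.norm(d)*1000/step),np.ceil(abs(dy)/.14),1))
    print("from",p,round(y,3),"rows",n)
    for i in range(n):
        k=n-i; w=(np.array(target)-p)/k; s=round(-(yaw-y)/k,2)   # tool: x=(c,s),y=(s,-c),z down
        c,sn=np.cos(y),np.sin(y)
        t=np.round(1000*np.array([w[0]*c+w[1]*sn,w[0]*sn-w[1]*c,-w[2]]))
        p=p+np.array([c*t[0]+sn*t[1],sn*t[0]-c*t[1],-t[2]])/1000; y-=s
        print(t.astype(int).tolist(),s)
    print("end",p,round(y,3))
if __name__=="__main__":
    a=list(map(float,sys.argv[1:])); plan(a[:3],a[3],*(a[4:]))
E
python3 plan.py .485 .021 .27 -.294 47
```

```text
from [ 0.1864 -0.5966  0.4047] 0.303 rows 15
[31, -33, 9] 0.04
[30, -35, 9] 0.04
[29, -36, 9] 0.04
[27, -37, 9] 0.04
[26, -38, 9] 0.04
[24, -39, 9] 0.04
[22, -40, 9] 0.04
[21, -41, 9] 0.04
[19, -41, 9] 0.04
[18, -42, 9] 0.04
[16, -43, 9] 0.04
[14, -43, 9] 0.04
[12, -44, 9] 0.04
[10, -44, 9] 0.04
[9, -45, 9] 0.04
end [0.4847 0.0207 0.2697] -0.297
```

>>> {"name": "arm_command", "arguments": {
  "plan": [
    {"dp": [31,-33,9],"spin": 0.04},
    {"dp": [30,-35,9],"spin": 0.04},
    {"dp": [29,-36,9],"spin": 0.04},
    {"dp": [27,-37,9],"spin": 0.04},
    {"dp": [26,-38,9],"spin": 0.04}
  ],
  "grip": -1
}}

```text
clock: 1.4
position: [0.287, -0.3883, 0.3596]
ee_rot: [0.999, 0.05, 0.0, 0.0]
ft_force: [1.1, -0.5, -0.1]
grip_width: 0.999
grasp_force: 0.0
```

>>> {"name": "arm_command", "arguments": {
  "plan": [
    {"dp": [24,-39,9],"spin": 0.04},
    {"dp": [22,-40,9],"spin": 0.04},
    {"dp": [21,-41,9],"spin": 0.04},
    {"dp": [19,-41,9],"spin": 0.04},
    {"dp": [18,-42,9],"spin": 0.04}
  ]
}}

```text
clock: 1.9
position: [0.3863, -0.1828, 0.3148]
ee_rot: [0.999, -0.05, 0.0, 0.0]
ft_force: [-0.4, 0.1, 0.0]
grip_width: 1.005
grasp_force: 0.0
```

>>> {"name": "arm_command", "arguments": {
  "plan": [
    {"dp": [16,-43,9],"spin": 0.04},
    {"dp": [14,-43,9],"spin": 0.04},
    {"dp": [12,-44,9],"spin": 0.04},
    {"dp": [10,-44,9],"spin": 0.04},
    {"dp": [9,-45,9],"spin": 0.04}
  ]
}}

```text
clock: 2.4
position: [0.4853, 0.0222, 0.2697]
ee_rot: [0.989, -0.149, 0.001, 0.0]
ft_force: [0.0, -1.8, 0.3]
grip_width: 1.006
grasp_force: 0.0
```

>>> {"name": "arm_command", "arguments": {
  "plan": [
    {"dp": [0,0,22]},
    {"dp": [0,0,22]},
    {"dp": [0,0,0]}
  ]
}}

```text
invalid input at $.plan[0]: expected keys dp, spin
```

Run:
```python
from h import *
s=viewer.camera("scene");t=viewer.camera("top")
cv2.imwrite("pics/c2.png",np.hstack([crop(s,250,150,80,100,5),crop(t,240,170,80,100,5)]))
o=manip.get_obs(); p=o["position"]; print(p)
for z in(.042,.055): print(proj("scene",[p[0],p[1],z]))
```

```text
[0.4858 0.0265 0.2692]
[304.3178 215.2341]
[304.4596 211.1758]
```

View pics/c2.png

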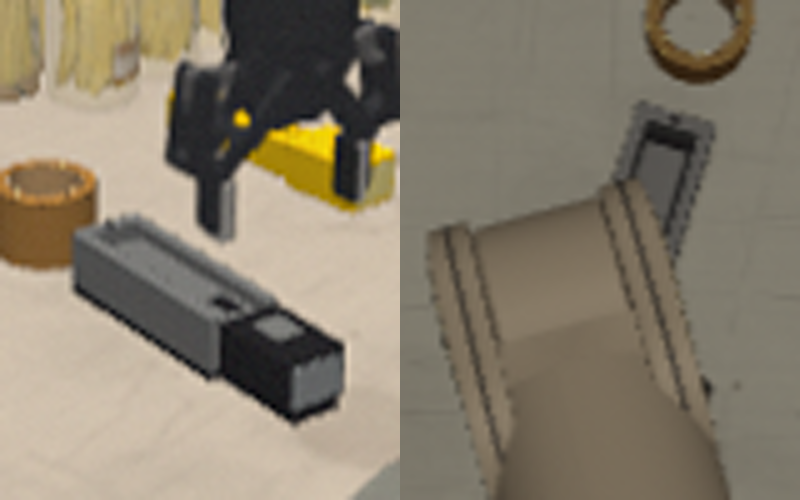

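>>> {"name": "arm_command", "arguments": {
  "plan": [
    {"dp": [0,0,0],"spin": 0},
    {"dp": [0,0,20],"spin": 0},
    {"dp": [0,0,15],"spin": 0},
    {"dp": [0,0,0],"spin": 0}
  ]
}}

```text
clock: 2.9
position: [0.4837, 0.0194, 0.2329]
ee_rot: [0.989, -0.149, -0.002, 0.0]
ft_force: [0.4, -0.2, -0.4]
grip_width: 1.0
grasp_force: 0.0
```

Run:
```python
from h import *
from fit import fit
C=lambda X,Y:(250+X/5,150+Y/5)
D=lambda X,Y:(255+(X-400)/5,183+Y/5)
ob=[("scene",C(293,361),(.095,-.022,.042)),("scene",C(343,341),(.095,.022,.042)),("scene",C(293,418),(.095,-.022,.006)),("scene",C(340,398),(.095,.022,.006)),
("scene",C(75,232),(-.115,-.025,.042)),("scene",C(212,325),(.028,-.025,.042))]
ob2=[("top",D(567,37),(-.115,-.025,.042)),("top",D(640,60),(-.115,.025,.042)),("top",D(497,262),(.028,-.025,.042)),("top",D(567,285),(.028,.025,.042))]
sw=lambda o:[(c,u,(l[0],-l[1],l[2])) for c,u,l in o]
for a in (ob,sw(ob),ob2,sw(ob2),ob+ob2,ob+sw(ob2),sw(ob)+ob2,sw(ob)+sw(ob2)): print(*fit(a,[.54,0,2.85],False))
print(manip.get_obs()["position"])
```

```text
[0.5373 0.0084 2.8578] [-0.6  0.5  1.6  0.2 -1.1  0.4  1.6 -0.1 -0.7 -0.4  0.1 -1.3]
[0.5474 0.0488 2.9404] [  2.1  -0.6 -19.6   8.3   1.6  -0.8 -19.3   8.3  -1.   -0.3   2.9  -2.3]
[0.5382 0.0049 2.8475] [-0.6 -0.2  0.6  0.1 -1.  -0.2  1.   0.3]
[ 0.5383 -0.0201  3.443 ] [  1.2  -0.2 -29.3  -0.1  28.9   0.1  -1.2   0.2]
[0.5381 0.0062 2.8451] [-0.8  0.2  1.5 -0.  -1.2  0.   1.6 -0.3 -0.  -0.9  0.2 -1.6 -0.9 -0.2
  0.3  0.2 -1.5 -0.2  0.5  0.3]
[0.5377 0.0095 2.8766] [ -0.4   0.4   1.6   0.   -0.8   0.3   1.7  -0.2  -1.5  -0.1   0.   -1.2
  12.7   4.3 -17.8  -4.8  13.7   4.8 -16.4  -4.4]
[0.539  0.0071 2.853 ] [ 11.2  -4.1 -11.    4.1  10.7  -4.3 -10.8   4.   12.6  -4.6  13.6  -6.1
  -1.6  -0.5  -0.3  -0.3  -1.8  -0.4   0.3  -0. ]
[0.5447 0.0383 2.9767] [  5.7  -2.2 -15.4   6.8   5.2  -2.4 -15.2   6.8   0.6  -0.9   5.9  -3.6
  -0.4   0.3 -31.2  -7.2   5.2   1.8 -25.3  -5.8]
[0.4837 0.0194 0.2329]
```

>>> {"name": "arm_command", "arguments": {
  "plan": [
    {"dp": [1,-2,20],"spin": 0},
    {"dp": [0,0,20],"spin": 0},
    {"dp": [0,0,11],"spin": 0},
    {"dp": [0,0,0],"spin": 0},
    {"dp": [0,0,0],"spin": 0}
  ]
}}

```text
clock: 3.4
position: [0.4866, 0.0221, 0.1844]
ee_rot: [0.989, -0.148, 0.0, -0.0]
ft_force: [0.1, 0.2, 1.2]
grip_width: 0.998
grasp_force: 0.0
```

>>> {"name": "arm_command", "arguments": {
  "plan": [
    {"dp": [0,0,0],"spin": 0},
    {"dp": [0,0,0],"spin": 0},
    {"dp": [0,0,0],"spin": 0},
    {"dp": [0,0,0],"spin": 0},
    {"dp": [0,0,0],"spin": 0}
  ],
  "grip": 1,
  "newtons": 40
}}

```text
clock: 3.9
position: [0.4867, 0.0223, 0.1845]
ee_rot: [0.989, -0.148, 0.001, 0.0]
ft_force: [-1.8, 0.1, 7.0]
grip_width: 0.506
grasp_force: 40.9
```

>>> {"name": "arm_command", "arguments": {
  "plan": [
    {"dp": [0,0,0],"spin": 0},
    {"dp": [0,0,0],"spin": 0},
    {"dp": [0,0,0],"spin": 0}
  ],
  "newtons": 70
}}

```text
clock: 4.2
position: [0.4867, 0.0223, 0.1846]
ee_rot: [0.989, -0.148, 0.001, 0.0]
ft_force: [-3.1, -0.2, 8.2]
grip_width: 0.504
grasp_force: 70.0
```

>>> {"name": "arm_command", "arguments": {
  "plan": [
    {"dp": [0,0,-5],"spin": 0},
    {"dp": [0,0,-10],"spin": 0},
    {"dp": [0,0,-15],"spin": 0},
    {"dp": [0,0,-20],"spin": 0},
    {"dp": [0,0,-20],"spin": 0}
  ]
}}

```text
clock: 4.7
position: [0.4862, 0.0224, 0.2554]
ee_rot: [0.989, -0.148, 0.0, -0.0]
ft_force: [1.0, 0.9, -2.1]
grip_width: 0.502
grasp_force: 71.0
```

>>> {"name": "arm_command", "arguments": {
  "plan": [
    {"dp": [0,0,-20],"spin": 0},
    {"dp": [0,0,-20],"spin": 0},
    {"dp": [0,0,0],"spin": 0}
  ]
}}

```text
clock: 5.0
position: [0.4871, 0.0226, 0.2971]
ee_rot: [0.989, -0.148, 0.003, -0.0]
ft_force: [0.9, -0.3, -1.8]
grip_width: 0.505
grasp_force: 71.1
```

```bash
python3 - <<'E'
from h import *
s=viewer.camera("scene")
cv2.imwrite("pics/c3.png",crop(s,230,120,120,110,5))
o=manip.get_obs(); print(o["position"],o["grasp_force"],o["torque"],o["ft_force"])
E
# target on mat: wand yaw -pi/2-.03, grip at wand x=+55
python3 - <<'E'
import numpy as np
w=-np.pi/2-.03; print(np.array([.4715,-.338])+.055*np.array([np.cos(w),np.sin(w)]))
E
python3 plan.py .47 -.393 .30 1.54 40
```

```text
[0.4866 0.0224 0.2953] 71.07885360717773 [ 0.0447  0.1379 -0.0101] [-0.4523  0.0097 -3.1147]
[ 0.46985025 -0.39297525]
from [0.4866 0.0224 0.2953] -0.297 rows 14
[8, 29, 0] -0.13
[4, 29, 0] -0.13
[0, 30, 0] -0.13
[-4, 29, 0] -0.13
[-8, 29, 0] -0.13
[-11, 27, -1] -0.13
[-15, 26, 0] -0.13
[-18, 24, -1] -0.13
[-21, 21, 0] -0.13
[-24, 18, -1] -0.13
[-26, 15, 0] -0.13
[-27, 11, -1] -0.14
[-28, 8, 0] -0.13
[-30, 3, -1] -0.14
end [ 0.4696 -0.3933  0.3003] 1.543
```

View pics/c3.png

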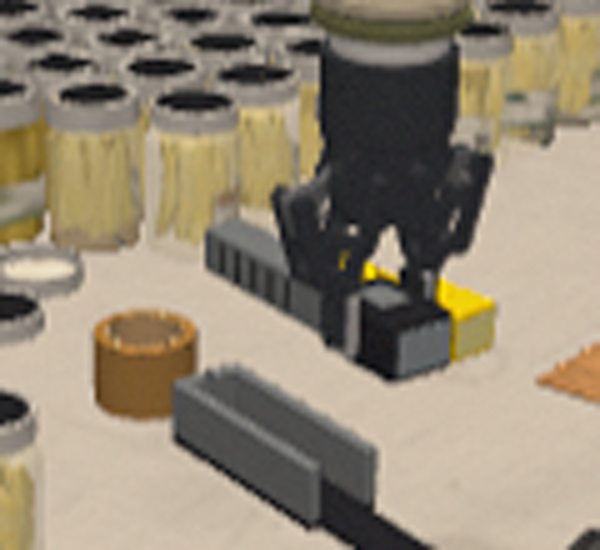

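The wand is out of the dock and hangs level. Next I carry it to the mat.

>>> {"name": "arm_command", "arguments": {
  "plan": [
    {"dp": [8,29,0],"spin": -0.13},
    {"dp": [4,29,0],"spin": -0.13},
    {"dp": [0,30,0],"spin": -0.13},
    {"dp": [-4,29,0],"spin": -0.13},
    {"dp": [-8,29,0],"spin": -0.13}
  ]
}}

```text
clock: 5.55
position: [0.4802, -0.1274, 0.2929]
ee_rot: [0.984, 0.178, -0.001, -0.0]
ft_force: [1.3, -0.0, -1.6]
grip_width: 0.504
grasp_force: 71.0
```

>>> {"name": "arm_command", "arguments": {
  "plan": [
    {"dp": [-11,27,-1],"spin": -0.13},
    {"dp": [-15,26,0],"spin": -0.13},
    {"dp": [-18,24,-1],"spin": -0.13},
    {"dp": [-21,21,0],"spin": -0.13},
    {"dp": [-24,18,-1],"spin": -0.13}
  ]
}}

```text
clock: 6.05
position: [0.4742, -0.2761, 0.2956]
ee_rot: [0.876, 0.483, -0.0, -0.001]
ft_force: [0.6, 0.8, -0.9]
grip_width: 0.506
grasp_force: 71.0
```

>>> {"name": "arm_command", "arguments": {
  "plan": [
    {"dp": [-26,15,0],"spin": -0.13},
    {"dp": [-27,11,-1],"spin": -0.14},
    {"dp": [-28,8,0],"spin": -0.13},
    {"dp": [-30,3,-1],"spin": -0.14},
    {"dp": [0,0,0],"spin": 0}
  ]
}}

```text
clock: 6.55
position: [0.4671, -0.398, 0.2972]
ee_rot: [0.717, 0.697, -0.001, -0.0]
ft_force: [-0.5, 0.2, -1.6]
grip_width: 0.502
grasp_force: 71.4
```

```bash
python3 plan.py .47 -.393 .20 1.54 30
python3 - <<'E'
from h import *
print(manip.get_obs()["joint_pos"],manip.get_obs()["torque"])
E
```

```text
from [ 0.4671 -0.398   0.2972] 1.542 rows 4
[1, 1, 24] 0.0
[1, 1, 24] 0.0
[2, 0, 25] 0.0
[1, 1, 24] 0.0
end [ 0.4703 -0.3931  0.2002] 1.542
[ 1.1036  0.4564 -0.6072  1.5953  0.2771  1.1782  0.4085] [-0.0899  0.0044  0.0445]
```

>>> {"name": "arm_command", "arguments": {
  "plan": [
    {"dp": [1,1,25],"spin": 0},
    {"dp": [1,1,25],"spin": 0},
    {"dp": [2,0,25],"spin": 0},
    {"dp": [0,1,24],"spin": 0},
    {"dp": [0,0,0],"spin": 0}
  ]
}}

```text
clock: 7.05
position: [0.4711, -0.388, 0.1957]
ee_rot: [0.717, 0.697, -0.0, -0.003]
ft_force: [-0.2, 0.6, -2.4]
grip_width: 0.506
grasp_force: 71.5
```

>>> {"name": "arm_command", "arguments": {
  "plan": [
    {"dp": [0,0,5],"spin": 0},
    {"dp": [0,0,4],"spin": 0},
    {"dp": [0,0,0],"spin": 0}
  ]
}}

```text
clock: 7.35
position: [0.4725, -0.3896, 0.1912]
ee_rot: [0.717, 0.697, -0.0, 0.0]
ft_force: [-0.7, -0.0, -2.5]
grip_width: 0.504
grasp_force: 71.6
```

>>> {"name": "arm_command", "arguments": {
  "plan": [
    {"dp": [0,0,2],"spin": 0},
    {"dp": [0,0,2],"spin": 0},
    {"dp": [0,0,0],"spin": 0}
  ]
}}

```text
clock: 7.65
position: [0.4723, -0.3895, 0.1867]
ee_rot: [0.717, 0.697, -0.0, 0.0]
ft_force: [-0.6, 0.3, -2.1]
grip_width: 0.506
grasp_force: 71.6
```

>>> {"name": "arm_command", "arguments": {
  "plan": [
    {"dp": [0,0,2],"spin": 0},
    {"dp": [0,0,1],"spin": 0},
    {"dp": [0,0,0],"spin": 0}
  ]
}}

```text
clock: 7.95
position: [0.4723, -0.3894, 0.1835]
ee_rot: [0.717, 0.697, -0.0, -0.0]
ft_force: [-0.5, 0.1, -1.6]
grip_width: 0.502
grasp_force: 71.6
```

>>> {"name": "arm_command", "arguments": {
  "plan": [
    {"dp": [0,0,1],"spin": 0},
    {"dp": [0,0,0],"spin": 0},
    {"dp": [0,0,0],"spin": 0}
  ]
}}

```text
clock: 8.25
position: [0.4725, -0.3895, 0.1828]
ee_rot: [0.717, 0.697, 0.0, 0.0]
ft_force: [0.6, -0.4, -1.0]
grip_width: 0.504
grasp_force: 71.9
```

>>> {"name": "arm_command", "arguments": {
  "plan": [
    {"dp": [0,0,0.5],"spin": 0},
    {"dp": [0,0,0],"spin": 0},
    {"dp": [0,0,0],"spin": 0}
  ],
  "newtons": 20
}}

```text
clock: 8.55
position: [0.4725, -0.3895, 0.1827]
ee_rot: [0.717, 0.697, -0.0, 0.0]
ft_force: [-2.0, 1.1, 6.0]
grip_width: 0.504
grasp_force: 72.4
```

>>> {"name": "arm_command", "arguments": {
  "plan": [
    {"dp": [0,0,0],"spin": 0},
    {"dp": [0,0,0],"spin": 0},
    {"dp": [0,0,0],"spin": 0},
    {"dp": [0,0,0],"spin": 0},
    {"dp": [0,0,0],"spin": 0}
  ],
  "grip": -1
}}

```text
clock: 9.05
position: [0.4724, -0.3895, 0.1822]
ee_rot: [0.717, 0.697, 0.0, 0.0]
ft_force: [-0.1, -0.4, 0.5]
grip_width: 1.002
grasp_force: 0.0
```

>>> {"name": "arm_command", "arguments": {
  "plan": [
    {"dp": [0,0,-20],"spin": 0},
    {"dp": [0,0,-25],"spin": 0},
    {"dp": [0,0,-30],"spin": 0},
    {"dp": [0,0,-25],"spin": 0},
    {"dp": [0,0,0],"spin": 0}
  ]
}}

```text
clock: 9.55
position: [0.4734, -0.3899, 0.2861]
ee_rot: [0.717, 0.697, 0.0, 0.003]
ft_force: [0.3, -0.4, -0.2]
grip_width: 1.0
grasp_force: 0.0
```

Run:
```python
from h import *
s=viewer.camera("scene");t=viewer.camera("top")
cv2.imwrite("pics/c4.png",np.hstack([crop(s,320,110,100,110,4),crop(t,340,200,100,110,4)]))
for c in("scene","top"):
  for th in("wand","wand_head"):
    print(c,th,[(np.round(d["position"],3).tolist(),round(d["score"],2)) for d in finder.find_in(c,th) if d["position"][1]<-.24])
print(manip.get_obs()["position"])
```

```text
scene wand [([0.456, -0.336, 0.033], 0.91)]
scene wand_head [([0.457, -0.384, 0.031], 0.73)]
top wand [([0.469, -0.337, 0.031], 0.78)]
top wand_head [([0.472, -0.388, 0.04], 0.51)]
[ 0.4721 -0.3894  0.281 ]
```

View pics/c4.png

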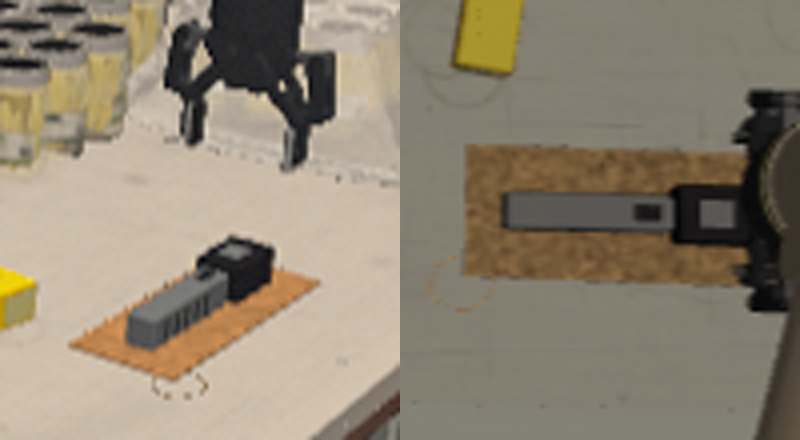

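The wand lies upright in the middle of the mat (top image: handle 366 to 408 px, row 253). I'll compute the handle grasp.

```bash
python3 - <<'E'
from h import *
from scipy.spatial.transform import Rotation as Ro
a=plane("top",365.75,252.6,.034);b=plane("top",408,253.6,.036);print(a,b)
d=(b-a)[:2]; w=np.arctan2(d[1],d[0]); u=np.array([np.cos(w),np.sin(w)])
print(w, "len",np.hypot(*d),"origin",a[:2]+.095*u,b[:2]-.030*u)
E
python3 plan.py .4725 -.312 .24 1.545 40
```

```text
[ 0.4711 -0.2383  0.034 ] [ 0.4697 -0.3627  0.036 ]
-1.5820153994479322 len 0.12442923558735196 origin [ 0.47   -0.3333] [ 0.47   -0.3327]
from [ 0.4721 -0.3894  0.281 ] 1.543 rows 3
[26, -1, 14] -0.0
[26, 0, 14] -0.0
[25, -1, 13] -0.0
end [ 0.4722 -0.3123  0.24  ] 1.543
```

>>> {"name": "arm_command", "arguments": {
  "plan": [
    {"dp": [26,-1,14],"spin": 0},
    {"dp": [26,0,14],"spin": 0},
    {"dp": [26,0,14],"spin": 0},
    {"dp": [0,0,20],"spin": 0},
    {"dp": [0,0,0],"spin": 0}
  ]
}}

```text
clock: 10.35
position: [0.4726, -0.3104, 0.2175]
ee_rot: [0.716, 0.698, -0.0, -0.002]
ft_force: [-0.5, -0.0, 0.0]
grip_width: 1.0
grasp_force: 0.0
```

```bash
python3 plan.py .473 -.311 .179 1.545 20
```

```text
from [ 0.4726 -0.3104  0.2175] 1.544 rows 2
[0, 0, 19] -0.0
[-1, 0, 19] -0.0
end [ 0.4726 -0.3114  0.1795] 1.544
```

>>> {"name": "arm_command", "arguments": {
  "plan": [
    {"dp": [0,0,19],"spin": 0},
    {"dp": [0,0,18],"spin": 0},
    {"dp": [0,0,0],"spin": 0},
    {"dp": [0,0,0],"spin": 0}
  ]
}}

```text
clock: 10.75
position: [0.4736, -0.312, 0.1837]
ee_rot: [0.717, 0.697, 0.0, -0.0]
ft_force: [2.0, -0.7, 1.0]
grip_width: 0.998
grasp_force: 0.0
```

>>> {"name": "arm_command", "arguments": {
  "plan": [
    {"dp": [0,0,0],"spin": 0},
    {"dp": [0,0,0],"spin": 0},
    {"dp": [0,0,0],"spin": 0},
    {"dp": [0,0,0],"spin": 0},
    {"dp": [0,0,0],"spin": 0}
  ],
  "grip": 1,
  "newtons": 40
}}

```text
clock: 11.25
position: [0.4738, -0.3116, 0.1838]
ee_rot: [0.717, 0.697, -0.0, 0.0]
ft_force: [-0.9, 0.1, 4.8]
grip_width: 0.321
grasp_force: 40.8
```

>>> {"name": "arm_command", "arguments": {
  "plan": [
    {"dp": [0,0,0],"spin": 0},
    {"dp": [0,0,0],"spin": 0},
    {"dp": [0,0,0],"spin": 0}
  ],
  "newtons": 70
}}

```text
clock: 11.55
position: [0.4738, -0.3116, 0.1839]
ee_rot: [0.717, 0.697, -0.0, 0.001]
ft_force: [-1.5, 0.1, 6.9]
grip_width: 0.311
grasp_force: 69.7
```

>>> {"name": "arm_command", "arguments": {
  "plan": [
    {"dp": [0,0,-5],"spin": 0},
    {"dp": [0,0,-15],"spin": 0},
    {"dp": [0,0,-30],"spin": 0},
    {"dp": [0,0,-40],"spin": 0},
    {"dp": [0,0,-40],"spin": 0}
  ]
}}

```text
clock: 12.05
position: [0.4733, -0.3111, 0.3153]
ee_rot: [0.717, 0.697, 0.0, -0.0]
ft_force: [0.4, -1.3, -1.3]
grip_width: 0.315
grasp_force: 69.1
```

Run:
```python
from h import *
from fit import fit
S=lambda X,Y:(160+X/5,178+(Y-300)/5); T=lambda X,Y:(142+X/5,148+Y/5)
obs=[("scene",S(73,415),(0,.04,.032)),("scene",S(207,380),(0,-.04,.032)),("scene",S(207,488),(0,-.04,-.032)),
 ("scene",S(147,453),(0,0,0)),("top",T(203,86),(0,.04,.032)),("top",T(325,121),(0,-.04,.032)),
 ("top",T(222,137),(-.005,.05,.008,0)),("top",T(372,177),(-.005,-.05,.008,0))]
for n in (obs,obs[:6],obs[:4]): 
    p,r=fit(n,[.7,.26,-.3,.09],True); print("label",p,r)
p,_=fit(obs,[.7,.26,-.3,.09],True)
c,s=np.cos(p[2]),np.sin(p[2]); R=np.array([[c,s],[-s,c]])
for j in((.6386,.3692),(.624,.202)): print("jar",R@(np.array(j)-p[:2]))
for k in(.30,.197): print("tool at",k,p[:2]-k*np.array([c,s]),"z",p[3]+.162,"yaw",p[2]+np.pi)
o=manip.get_obs(); print(o["position"],o["torque"],o["grasp_force"])
```

```text
label [ 0.6997  0.2644 -0.2595  0.0894] [ 0.1  0.7  0.1  0.   1.5 -0.7 -0.2 -0.1 -1.2  0.   0.9  0.3 -0.7 -0.8
 -0.  -0.4]
label [ 0.7005  0.2645 -0.2657  0.089 ] [-0.2  0.7 -0.1  0.1  1.3 -0.6 -0.4 -0.1 -1.1 -0.3  0.9  0.1]
label [ 0.7104  0.256  -0.276   0.0828] [-0.1  0.6 -0.2  0.2  1.2 -0.7 -0.5 -0.2]
jar [-0.086   0.0856]
jar [-0.0572 -0.0798]
tool at 0.3 [0.4098 0.3414] z 0.2513844138802211 yaw 2.8821271731604594
tool at 0.197 [0.5093 0.315 ] z 0.2513844138802211 yaw 2.8821271731604594
[ 0.4733 -0.3111  0.3153] [-0.0345 -0.0749 -0.0251] 69.09010291099548
```

```bash
python3 plan.py .409 .343 .315 2.878 45
```

```text
from [ 0.4733 -0.3111  0.3153] 1.543 rows 15
[43, -5, 0] -0.09
[44, -2, 0] -0.09
[44, 2, 0] -0.09
[43, 6, 0] -0.09
[43, 10, 0] -0.09
[42, 14, 0] -0.09
[40, 18, 0] -0.09
[38, 21, 0] -0.09
[36, 25, 0] -0.09
[34, 28, 0] -0.09
[31, 31, 0] -0.09
[29, 33, 0] -0.09
[25, 36, 0] -0.08
[22, 37, 0] -0.09
[19, 40, 0] -0.08
end [0.4094 0.3431 0.3153] 2.873
```

>>> {"name": "arm_command", "arguments": {
  "plan": [
    {"dp": [43,-5,0],"spin": -0.09},
    {"dp": [44,-2,0],"spin": -0.09},
    {"dp": [44,2,0],"spin": -0.09},
    {"dp": [43,6,0],"spin": -0.09},
    {"dp": [43,10,0],"spin": -0.09}
  ]
}}

```text
clock: 12.55
position: [0.4508, -0.0918, 0.314]
ee_rot: [0.542, 0.841, -0.0, 0.0]
ft_force: [0.8, 0.2, -0.6]
grip_width: 0.316
grasp_force: 69.0
```

>>> {"name": "arm_command", "arguments": {
  "plan": [
    {"dp": [42,14,0],"spin": -0.09},
    {"dp": [40,18,0],"spin": -0.09},
    {"dp": [38,21,0],"spin": -0.09},
    {"dp": [36,25,0],"spin": -0.09},
    {"dp": [34,28,0],"spin": -0.09}
  ]
}}

```text
clock: 13.05
position: [0.4303, 0.1266, 0.3141]
ee_rot: [0.341, 0.94, -0.001, 0.001]
ft_force: [1.1, -0.3, -1.7]
grip_width: 0.312
grasp_force: 69.0
```

>>> {"name": "arm_command", "arguments": {
  "plan": [
    {"dp": [31,31,0],"spin": -0.09},
    {"dp": [29,33,0],"spin": -0.09},
    {"dp": [25,36,0],"spin": -0.08},
    {"dp": [22,37,0],"spin": -0.09},
    {"dp": [19,40,0],"spin": -0.08}
  ]
}}

```text
clock: 13.55
position: [0.4098, 0.3442, 0.3138]
ee_rot: [0.133, 0.991, -0.0, 0.0]
ft_force: [0.6, 0.1, -0.4]
grip_width: 0.312
grasp_force: 69.0
```

>>> {"name": "arm_command", "arguments": {
  "plan": [
    {"dp": [0,0,15],"spin": 0},
    {"dp": [0,0,25],"spin": 0},
    {"dp": [0,0,20],"spin": 0},
    {"dp": [0,0,3],"spin": 0},
    {"dp": [0,0,0],"spin": 0}
  ]
}}

```text
clock: 14.05
position: [0.41, 0.3427, 0.2507]
ee_rot: [0.134, 0.991, -0.0, -0.0]
ft_force: [-0.4, -0.2, -2.1]
grip_width: 0.314
grasp_force: 69.4
```

```bash
python3 - <<'E'
from h import *
s=viewer.camera("scene");t=viewer.camera("top")
cv2.imwrite("pics/c5.png",np.hstack([crop(s,140,150,130,110,4)[:,:520],crop(t,135,145,70,110,4)]))
E
python3 plan.py .409 .343 .251 2.878 20
python3 plan.py .5098 .3159 .251 2.878 20
```

```text
from [0.4103 0.343  0.2516] 2.873 rows 1
[1, 0, 1] -0.01
end [0.4093 0.3432 0.2506] 2.883
from [0.4103 0.343  0.2516] 2.873 rows 6
[-17, 0, 0] -0.0
[-17, 0, 0] -0.0
[-17, 0, 0] -0.0
[-17, 0, 0] -0.0
[-18, 0, 0] -0.0
[-17, 0, 1] -0.01
end [0.5096 0.3156 0.2506] 2.883
```

View pics/c5.png

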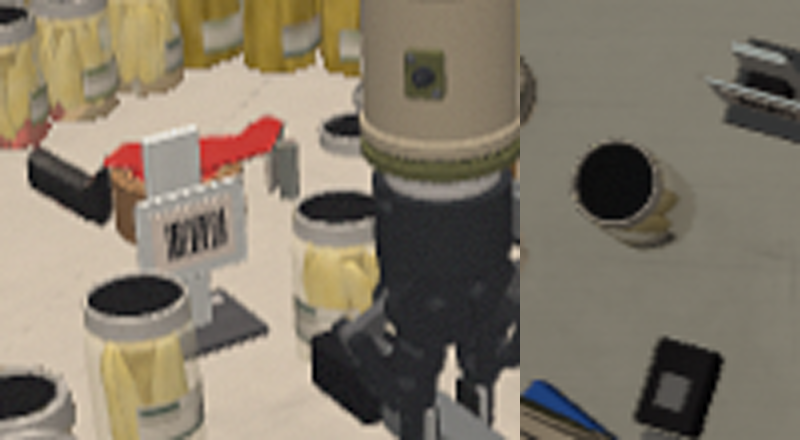

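Run:
```python
from h import *
T=lambda X,Y:(135+(X-520)/4,145+Y/4)
P=[plane("top",*T(*q),.107)[:2] for q in((664,339),(722,353),(635,427),(698,439))]
f=(P[0]+P[1])/2;b=(P[2]+P[3])/2;d=f-b
print(f,b,np.arctan2(d[1],d[0]),"len",np.hypot(*d))
L=np.array([.7,.2645]);y=-.264;c,s=np.cos(y),np.sin(y)
print("window in label frame",np.array([[c,s],[-s,c]])@(f-L))
S=lambda X,Y:(140+X/4,150+Y/4)
o,dd=ray("scene",*S(196,235)); n=np.array([c,s,0]); q=o+dd*(n@(np.array([.7,.2645,0])-o))/(n@dd); print("label centre via scene",q)
```

```text
[0.5194 0.3069] [0.4572 0.323 ] -0.25273495886841907 len 0.06425273958284289
window in label frame [-0.1854 -0.0062]
label centre via scene [0.7001 0.2648 0.0886]
```

>>> {"name": "arm_command", "arguments": {
  "plan": [
    {"dp": [-15,1,0],"spin": 0},
    {"dp": [-20,1,0],"spin": 0},
    {"dp": [-20,1,0],"spin": 0},
    {"dp": [0,0,0],"spin": 0},
    {"dp": [0,0,0],"spin": 0}
  ]
}}

```text
clock: 14.65
position: [0.4648, 0.3306, 0.2506]
ee_rot: [0.135, 0.991, 0.0, 0.0]
ft_force: [-0.3, 0.7, -2.1]
grip_width: 0.312
grasp_force: 69.5
```

>>> {"name": "arm_command", "arguments": {
  "plan": [
    {"dp": [-20,0,0],"spin": 0},
    {"dp": [-17,0,0],"spin": 0},
    {"dp": [-8,0,0],"spin": 0},
    {"dp": [0,0,0],"spin": 0},
    {"dp": [0,0,0],"spin": 0}
  ]
}}

```text
clock: 15.15
position: [0.5064, 0.3196, 0.2503]
ee_rot: [0.134, 0.991, 0.0, -0.0]
ft_force: [-0.9, 0.4, -2.5]
grip_width: 0.317
grasp_force: 69.5
```

Run:
```python
from h import *
s=viewer.camera("scene");t=viewer.camera("top")
cv2.imwrite("pics/c6.png",np.hstack([crop(s,150,160,80,90,5),crop(t,145,145,80,90,5)]))
o=manip.get_obs(); p=o["position"]; print(p,o["ee_rot"])
for x in(.117,.197):
  X=[p[0]+x*.9653,p[1]-x*.261,p[2]-.162]; print(X,proj("scene",X),proj("top",X))
```

```text
[0.5062 0.3197 0.2503] [ 0.1333  0.9911  0.     -0.0001]
[np.float64(0.619139062274158), np.float64(0.28914627996609876), np.float64(0.08830875835404647)] [203.6607 221.1517] [187.2452 198.2996]
[np.float64(0.6963630622741581), np.float64(0.26826627996609875), np.float64(0.08830875835404647)] [188.9881 209.692 ] [195.4127 172.5564]
```

View pics/c6.png

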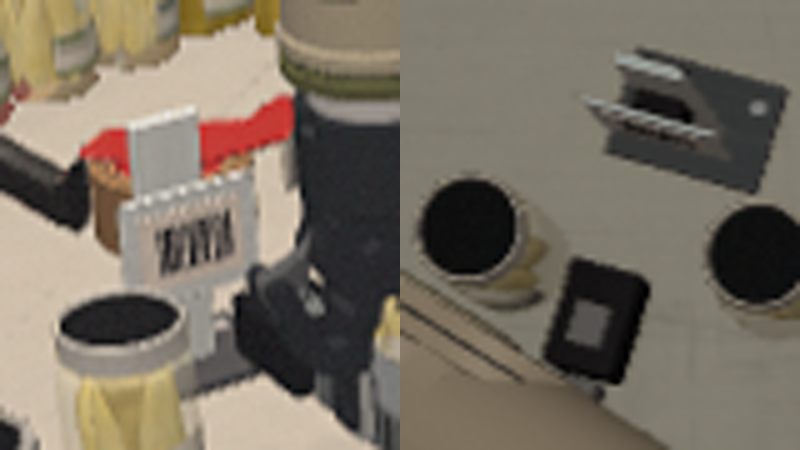

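Run:
```python
from h import *
T=lambda X,Y:(145+(X-400)/5,145+Y/5)
P=[plane("top",*T(*q),.1063)[:2] for q in((575,258),(650,275),(548,360),(622,383))]
f=(P[0]+P[1])/2;b=(P[2]+P[3])/2;d=f-b
E=[plane("top",*T(*q),.121)[:2] for q in((583,97),(715,135))]; m=(E[0]+E[1])/2; e=E[0]-E[1]; ny=np.arctan2(-e[0],e[1])
print("front",f,"yaw",np.arctan2(d[1],d[0]),"plate mid",m,"w",np.hypot(*e),"yaw",ny)
for L,y in(((.7,.2645),-.264),(m,ny)):
  c,s=np.cos(y),np.sin(y); print(np.array([[c,s],[-s,c]])@(f-L))
```

```text
front [0.6161 0.2846] yaw -0.21283765539829033 plate mid [0.7018 0.2642] w 0.08014738156949393 yaw -0.27292748925538024
[-0.0863 -0.0025]
[-0.088  -0.0034]
```

The window is about 84 mm from the label, within 4 mm laterally and square to about 0.05 rad. Now I hold still.

>>> {"name": "arm_command", "arguments": {
  "plan": [
    {"dp": [0,0,0],"spin": 0},
    {"dp": [0,0,0],"spin": 0},
    {"dp": [0,0,0],"spin": 0},
    {"dp": [0,0,0],"spin": 0},
    {"dp": [0,0,0],"spin": 0}
  ]
}}

```text
clock: 15.75
position: [0.5072, 0.3191, 0.2502]
ee_rot: [0.134, 0.991, -0.0, 0.0]
ft_force: [0.4, 0.2, -1.4]
grip_width: 0.316
grasp_force: 69.5
```

>>> {"name": "arm_command", "arguments": {
  "plan": [
    {"dp": [0,0,0],"spin": 0},
    {"dp": [0,0,0],"spin": 0},
    {"dp": [0,0,0],"spin": 0},
    {"dp": [0,0,0],"spin": 0},
    {"dp": [0,0,0],"spin": 0}
  ]
}}

```text
clock: 16.25
position: [0.5072, 0.3191, 0.2502]
ee_rot: [0.134, 0.991, -0.0, 0.0]
ft_force: [0.2, -0.2, -2.4]
grip_width: 0.315
grasp_force: 69.5
```

>>> {"name": "arm_command", "arguments": {
  "plan": [
    {"dp": [0,0,0],"spin": 0},
    {"dp": [0,0,0],"spin": 0},
    {"dp": [0,0,0],"spin": 0},
    {"dp": [0,0,0],"spin": 0},
    {"dp": [0,0,0],"spin": 0}
  ]
}}

```text
clock: 16.75
position: [0.5072, 0.319, 0.2502]
ee_rot: [0.134, 0.991, -0.0, 0.0]
ft_force: [-0.4, 0.0, -2.3]
grip_width: 0.306
grasp_force: 69.5
```

>>> {"name": "arm_command", "arguments": {
  "plan": [
    {"dp": [0,0,0],"spin": 0},
    {"dp": [0,0,0],"spin": 0},
    {"dp": [0,0,0],"spin": 0},
    {"dp": [0,0,0],"spin": 0},
    {"dp": [0,0,0],"spin": 0}
  ]
}}

```text
clock: 17.25
position: [0.5072, 0.3191, 0.2502]
ee_rot: [0.134, 0.991, -0.0, 0.0]
ft_force: [-0.7, -0.3, -2.4]
grip_width: 0.315
grasp_force: 69.5
```

>>> {"name": "arm_command", "arguments": {
  "plan": [
    {"dp": [0,0,0],"spin": 0},
    {"dp": [0,0,0],"spin": 0},
    {"dp": [0,0,0],"spin": 0},
    {"dp": [0,0,0],"spin": 0},
    {"dp": [0,0,0],"spin": 0}
  ]
}}

```text
clock: 17.75
position: [0.5072, 0.3191, 0.2502]
ee_rot: [0.134, 0.991, -0.0, 0.0]
ft_force: [-0.2, -0.1, -2.4]
grip_width: 0.313
grasp_force: 69.5
```

Run:
```python
from h import *
s=viewer.camera("scene")
p=np.array(manip.get_obs()["position"]); w=-.2675; c,sn=np.cos(w),np.sin(w)
g=crop(s,180,190,70,60,10)
for lx in(.053,.117):
  for y in(.022,-.022):
    for z in(-.180,-.144):
      q=proj("scene",[p[0]+lx*c-y*sn,p[1]+lx*sn+y*c,p[2]+z]); cv2.circle(g,tuple(int(v) for v in (q-[180,190]+.5)*10),4,(0,0,255) if y>0 else (0,255,0),-1)
cv2.imwrite("pics/c7.png",cv2.convertScaleAbs(g,alpha=1.8,beta=20))
```

```text
(no output)
```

View pics/c7.png

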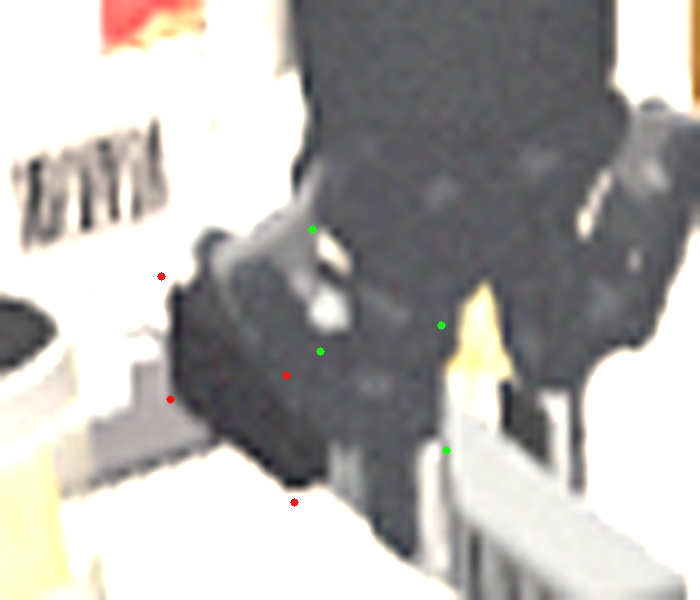

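The overlaid model matches the head to about 1 px, so there is no notable droop and the aim is good. Now I back out and return to the mat.

>>> {"name": "arm_command", "arguments": {
  "plan": [
    {"dp": [10,0,0],"spin": 0},
    {"dp": [20,0,0],"spin": 0},
    {"dp": [25,0,0],"spin": 0},
    {"dp": [25,0,0],"spin": 0},
    {"dp": [20,0,0],"spin": 0}
  ]
}}

```text
clock: 18.3
position: [0.4086, 0.3462, 0.2502]
ee_rot: [0.133, 0.991, -0.0, -0.0]
ft_force: [0.8, -0.2, -2.2]
grip_width: 0.313
grasp_force: 69.5
```

>>> {"name": "arm_command", "arguments": {
  "plan": [
    {"dp": [0,0,-15],"spin": 0},
    {"dp": [0,0,-25],"spin": 0},
    {"dp": [0,0,-25],"spin": 0},
    {"dp": [0,0,0],"spin": 0}
  ]
}}

```text
clock: 18.7
position: [0.4113, 0.3466, 0.3186]
ee_rot: [0.134, 0.991, 0.002, 0.002]
ft_force: [1.0, 0.5, -2.2]
grip_width: 0.313
grasp_force: 69.7
```

```bash
python3 plan.py .473 -.314 .305 1.543 45
```

```text
from [0.4113 0.3466 0.3186] 2.872 rows 15
[-16, -41, 1] 0.09
[-19, -40, 1] 0.09
[-23, -38, 1] 0.09
[-26, -36, 1] 0.09
[-29, -33, 1] 0.09
[-32, -30, 1] 0.09
[-35, -27, 1] 0.09
[-37, -24, 1] 0.09
[-39, -21, 1] 0.09
[-41, -17, 1] 0.09
[-42, -14, 1] 0.09
[-43, -10, 1] 0.08
[-44, -6, 1] 0.09
[-44, -2, 0] 0.08
[-45, 1, 1] 0.09
end [ 0.4726 -0.3144  0.3046] 1.542
```

>>> {"name": "arm_command", "arguments": {
  "plan": [
    {"dp": [-16,-41,0],"spin": 0.09},
    {"dp": [-19,-40,0],"spin": 0.09},
    {"dp": [-23,-38,0],"spin": 0.09},
    {"dp": [-26,-36,0],"spin": 0.09},
    {"dp": [-29,-33,0],"spin": 0.09}
  ]
}}

```text
clock: 19.2
position: [0.4309, 0.1235, 0.3148]
ee_rot: [0.354, 0.935, -0.0, 0.0]
ft_force: [0.5, 0.4, -2.0]
grip_width: 0.315
grasp_force: 69.8
```

>>> {"name": "arm_command", "arguments": {
  "plan": [
    {"dp": [-32,-30,1],"spin": 0.09},
    {"dp": [-35,-27,1],"spin": 0.09},
    {"dp": [-37,-24,1],"spin": 0.09},
    {"dp": [-39,-21,1],"spin": 0.09},
    {"dp": [-41,-17,1],"spin": 0.09}
  ]
}}

```text
clock: 19.7
position: [0.4523, -0.0963, 0.31]
ee_rot: [0.553, 0.833, -0.0, 0.0]
ft_force: [1.2, 0.5, -1.3]
grip_width: 0.315
grasp_force: 69.8
```

>>> {"name": "arm_command", "arguments": {
  "plan": [
    {"dp": [-42,-14,1],"spin": 0.09},
    {"dp": [-43,-10,1],"spin": 0.08},
    {"dp": [-44,-6,1],"spin": 0.09},
    {"dp": [-44,-2,0],"spin": 0.08},
    {"dp": [-45,1,1],"spin": 0.09}
  ]
}}

```text
clock: 20.2
position: [0.472, -0.3171, 0.3057]
ee_rot: [0.718, 0.696, -0.0, -0.0]
ft_force: [0.3, 0.7, -1.5]
grip_width: 0.316
grasp_force: 69.9
```

>>> {"name": "arm_command", "arguments": {
  "plan": [
    {"dp": [0,0,0],"spin": 0},
    {"dp": [0,0,0],"spin": 0}
  ]
}}

```text
clock: 20.4
position: [0.4718, -0.3163, 0.3053]
ee_rot: [0.718, 0.696, 0.0, -0.001]
ft_force: [0.4, 1.3, -2.7]
grip_width: 0.31
grasp_force: 69.8
```

```bash
python3 plan.py .473 -.312 .192 1.543 30
```

```text
from [ 0.4718 -0.3163  0.3053] 1.541 rows 4
[1, 0, 28] -0.0
[1, 0, 28] -0.0
[1, 1, 29] -0.0
[1, 0, 28] -0.0
end [ 0.473  -0.3123  0.1923] 1.541
```

>>> {"name": "arm_command", "arguments": {
  "plan": [
    {"dp": [1,0,28],"spin": 0},
    {"dp": [1,0,28],"spin": 0},
    {"dp": [1,1,28],"spin": 0},
    {"dp": [1,0,24],"spin": 0},
    {"dp": [0,0,0],"spin": 0}
  ]
}}

```text
clock: 20.9
position: [0.4723, -0.3093, 0.1953]
ee_rot: [0.716, 0.698, -0.0, -0.003]
ft_force: [-1.1, 1.0, -1.3]
grip_width: 0.313
grasp_force: 69.6
```

>>> {"name": "arm_command", "arguments": {
  "plan": [
    {"dp": [0,0,4],"spin": 0},
    {"dp": [0,0,4],"spin": 0},
    {"dp": [0,0,0],"spin": 0}
  ]
}}

```text
clock: 21.2
position: [0.4736, -0.3114, 0.1909]
ee_rot: [0.717, 0.697, 0.0, 0.001]
ft_force: [0.3, 0.1, -1.7]
grip_width: 0.314
grasp_force: 69.6
```

>>> {"name": "arm_command", "arguments": {
  "plan": [
    {"dp": [0,0,1],"spin": 0},
    {"dp": [0,0,0],"spin": 0},
    {"dp": [0,0,0],"spin": 0}
  ]
}}

```text
clock: 21.5
position: [0.4734, -0.3114, 0.1895]
ee_rot: [0.717, 0.697, 0.0, 0.0]
ft_force: [-0.0, 0.8, -1.5]
grip_width: 0.312
grasp_force: 69.6
```

Contact is expected at about 0.184.

>>> {"name": "arm_command", "arguments": {
  "plan": [
    {"dp": [0,0,2],"spin": 0},
    {"dp": [0,0,2],"spin": 0},
    {"dp": [0,0,0],"spin": 0}
  ]
}}

```text
clock: 21.8
position: [0.4732, -0.3113, 0.1848]
ee_rot: [0.717, 0.697, -0.0, -0.0]
ft_force: [-0.7, 0.4, -1.9]
grip_width: 0.312
grasp_force: 69.6
```

>>> {"name": "arm_command", "arguments": {
  "plan": [
    {"dp": [0,0,1],"spin": 0},
    {"dp": [0,0,0],"spin": 0},
    {"dp": [0,0,0],"spin": 0}
  ]
}}

```text
clock: 22.1
position: [0.4734, -0.3113, 0.1842]
ee_rot: [0.717, 0.697, -0.0, 0.0]
ft_force: [0.0, -0.5, -1.8]
grip_width: 0.314
grasp_force: 69.6
```

>>> {"name": "arm_command", "arguments": {
  "plan": [
    {"dp": [0,0,0.5],"spin": 0},
    {"dp": [0,0,0],"spin": 0},
    {"dp": [0,0,0],"spin": 0}
  ]
}}

```text
clock: 22.4
position: [0.4734, -0.3113, 0.1839]
ee_rot: [0.717, 0.697, -0.0, 0.0]
ft_force: [-0.6, 1.3, 1.3]
grip_width: 0.315
grasp_force: 70.2
```

>>> {"name": "arm_command", "arguments": {
  "plan": [
    {"dp": [0,0,0],"spin": 0},
    {"dp": [0,0,0],"spin": 0},
    {"dp": [0,0,0],"spin": 0},
    {"dp": [0,0,0],"spin": 0},
    {"dp": [0,0,0],"spin": 0}
  ],
  "grip": -1
}}

```text
clock: 22.9
position: [0.4734, -0.3113, 0.1837]
ee_rot: [0.717, 0.697, 0.0, 0.0]
ft_force: [0.3, -0.1, 0.2]
grip_width: 1.002
grasp_force: 0.0
```

>>> {"name": "arm_command", "arguments": {
  "plan": [
    {"dp": [0,0,-15],"spin": 0},
    {"dp": [0,0,-25],"spin": 0},
    {"dp": [0,0,-30],"spin": 0},
    {"dp": [0,0,-30],"spin": 0},
    {"dp": [0,0,0],"spin": 0}
  ]
}}

```text
clock: 23.4
position: [0.4748, -0.3116, 0.289]
ee_rot: [0.717, 0.697, 0.001, 0.004]
ft_force: [-0.4, 0.0, 0.2]
grip_width: 1.002
grasp_force: 0.0
```

>>> {"name": "arm_command", "arguments": {
  "plan": [
    {"dp": [-30,0,-20],"spin": 0},
    {"dp": [-40,0,-20],"spin": 0},
    {"dp": [-40,0,0],"spin": 0},
    {"dp": [-30,0,0],"spin": 0},
    {"dp": [0,0,0],"spin": 0}
  ]
}}

```text
clock: 23.9
position: [0.4673, -0.456, 0.3235]
ee_rot: [0.719, 0.695, -0.001, 0.0]
ft_force: [-0.9, -0.2, 0.5]
grip_width: 0.998
grasp_force: 0.0
```

Run:
```python
from h import *
s=viewer.camera("scene");t=viewer.camera("top")
cv2.imwrite("pics/c8.png",np.hstack([crop(s,150,110,270,150,3)[:,:800]])[:,:]) if 0 else cv2.imwrite("pics/c8.png",np.vstack([cv2.resize(s[120:270,140:420],(700,375)),cv2.resize(t[150:270,140:450],(700,225)[:2])[:, :]]))
```

```text
(no output)
```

View pics/c8.png

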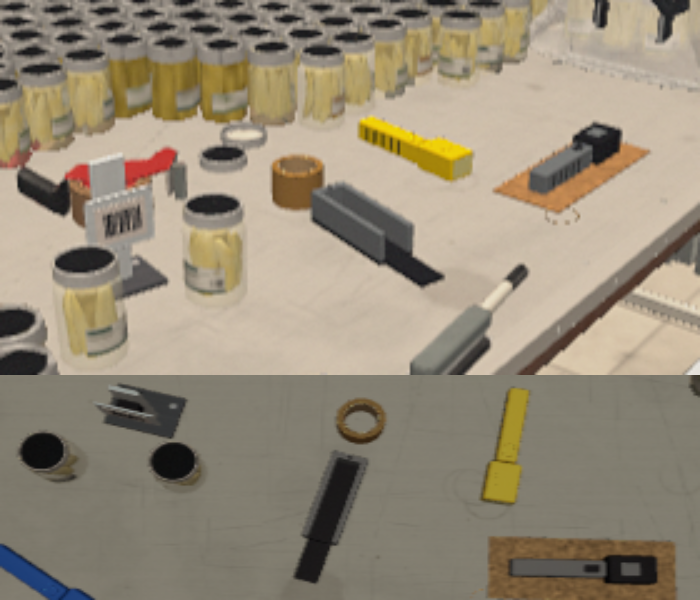

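The wand lies upright on the middle of the mat, the jars, tape roll and stand have not moved, and the gripper is clear. I'm handing the job in.

```bash
python3 -c "
from workcell import manip
print(manip.hand_in())"
```

```text
the job is handed in; nothing more can be done
None
```

I scanned the label with the wand held by its handle, laid it back upright and released on the middle of the mat, and handed the job in at about 24 s; the final pictures show the jars, tape roll and stand in place, but the hand-in returned no verdict.

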